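# Hang the loop massager on the turning shower rack

### The job

Turn the shower rack until its empty hook stands over the little drip dish, then hang the scalp massager that has a loop on that hook by its loop and let go, so that it hangs straight and still over the dish.

Things in the scene. Friction and masses are not known exactly. Their poses are not given: they have to be found in the camera images.
- massager: Blue scalp massager with upright loop (look-alike: ball on top). Round pad 72 mm wide, 34 high; on it a flat loop 10 thick (x), 52 wide (y). Opening, through along x: 36 wide, 34 to 74 mm above the underside, upper corners slanted. Solid grip tab over it, 10 thick (x), 34 wide (y), up to 114 mm. 90 g; same after a half turn. Origin: centre of underside, z up.
- hook_seat (a point): Where the loop rests on the rack's empty hook: top of the rod, 174 mm above the table, 100 mm from the rack's upright axis. Turns with the rack; -x points outward along the hook. Level steel rod 8 mm thick, reaching 136 mm from the axis; end turned up 10 mm over the rod's top. The other 3 hooks, 90 degrees apart, carry fixed items; none rises above 186 mm.
- turn_knob (a point): Centre of the upright flat wing on the hub, on the rack's upright axis, 199 mm above the table. Turns with the rack: -x points along the empty hook. Wing 44 mm long (y), 12 thick (x), from 182 to 217 mm high; hub 48 wide. The rack turns against light friction (0.12 N m) and stays where left. At the start the empty hook is 0.6 to 1.5 rad past the dish, counter-clockwise from above.
- dish (a point): Centre of the inner floor (4 mm above the table) of the round white drip dish, 84 mm wide, 14 high, fixed to the rack's foot 100 mm from the rack's upright axis; it does not turn with the rack. x points from the dish to that axis, z up.
Not all that is in view belongs to the job. What is shaped like the massager but brown or pink is not meant.

How it is judged (in metres and radians):
On the way:
1. the empty hook has been turned over the drip dish (seat within 20 mm of above the dish's centre), the massager not yet on it (horizontal distance between hook_seat and dish below 0.02 m and horizontal distance between massager and hook_seat above 0.05 m), for 0.2 s.
At the end, for the whole second after the job is handed in: The empty hook's seat is within 25 mm of above the dish's centre; the massager hangs on it by its loop (seat within 10 mm of the opening's top edge in height, 18 mm of its middle), within 35 mm of above the dish's centre, upright within 0.2 rad, at rest and released (horizontal distance between hook_seat and dish below 0.025 m and horizontal distance between massager and dish below 0.035 m and z of hook_seat in the frame of massager between 0.064 and 0.082 m and y of hook_seat in the frame of massager between -0.018 and 0.018 m and angle between massager's own z axis and vertical below 0.2 rad and linear speed of massager below 0.03 m/s and contact force between the fingers and massager below 0.1 N); the robot touches nothing.
It also fails if it takes over 58 s, if anything falls off the work surface, if the arm or the gripper's body presses on something with over 40 N, if the wrist force passes 120 N, or if a joint passes its speed limit or range.

### The arm

A 7-joint arm with a two-finger parallel gripper is mounted at the origin on the work surface. World frame = base frame: x ahead of the robot, y to its left, z up, the work surface at z = 0. Lengths are in mm, angles in rad, forces in N, time in s.
With the tool pointing down it reaches from about 400 to 900 mm from the base axis. Payload 5.6 kg.
Tool frame: the origin (TCP) lies midway between the tips of the shut fingers; the grasp point (between the pads) lies 19 mm behind it; x points along the fingers, y is the direction in which the jaws open and shut, and the axes are right-handed (so a half turn about x gives the same grasp; the last joint's range is limited). The gripper opens to 92 mm and grips with 3 to 60 N. Pads are 20 mm wide; open, the fingers measure 128 mm over their backs; the gripper's body (75 mm by 189 mm) begins 69 mm behind the grasp point.
Start: joints at [1.135, 0.468, -0.012, 1.603, 0.006, 1.071, -0.056], TCP at [248.765, -600.521, 214.592] pointing down, gripper open.
Joint ranges: [-2.53, 2.53], [-0.31, 2.02], [-1.57, 1.55], [0.28, 2.44], [-1.29, 4.43], [0.15, 1.84], [-2.92, 2.92]. Speed limits (rad/s): [2.57, 2.57, 3.14, 3.14, 3.14, 3.14, 3.14].

### API

Orientations are given as a rotation vector (axis times angle).
In Python, from cell import robot, grip, kin, viewer gives the robot as it stands. Calls block until the motion is done:
- robot.movep(position, orientation): joint-space move of the TCP to a pose.
- robot.servo_line(position, feed=150, rotation=None): straight line of the TCP; rotation=None keeps the orientation; feed is the mean speed in mm/s.
- robot.goto_joints(angles): joint-space move.
- grip(opening, newtons=None): opening from 0.0 (shut) to 1.0 (fully open); newtons is the grip in N (None keeps the last); returns when the fingers have stopped.
- robot.hold(seconds).
- kin.ik(position, orientation): joint angles nearest the present ones, or None.
- robot.observe(): the state.
- viewer.read_camera(name): name is "scene" or "top" or "wrist"; returns the picture (384x512x3 uint8, red, green, blue); there is no depth.
- viewer.camera_info(name): a dict with "camera_matrix" (3x3 intrinsics, pixels), "R" (3x3) and "t" (3): a world point X has camera coordinates R X + t. Camera axes: x right, y down, z forward; pixel columns grow to the right and rows downward; lengths in mm; the calibration is good to about 2 mm. A picture is of the moment at which its call begins: read the wrist's pose just before it. camera_info takes no time and is no camera call; for the wrist camera it gives the pose at the moment of the call.
A pose or a line that the arm cannot do raises robot.IKError and nothing moves.
- robot.job_done(): hands the job in, once; it reports no verdict.
Trained networks look in the newest picture that a camera, given by its name, has taken for a name from the list of things; names that differ only in an ending like _2 or _b are one class to them, and where a whole thing is asked for, a point or a joint stands for the part that bears it (a point fixed in the world has none). Each returns a list of dicts, best first, with "confidence" (0 to 1); they miss things now and then, are a little off and sometimes report something else, mostly with a low value. They report only what shows in the picture. A call takes as long as a camera call. They do not tell look-alikes from the thing itself.
- viewer.silhouettes(name, camera): "mask" (384x512 bool, what is visible of it).
- viewer.pinpoint(name, camera): "at" ([x, y, z] in mm, in the coordinates of the camera as it stood for that picture, good to about 4 mm: a listed point, or the origin of a listed thing).
The state is a dict: "t": time; "joints": joint angles; "joint_velocities": joint speeds; "joint_torque": joint torques, N m; "tcp_pos": TCP position; "tcp_rot": TCP orientation; "contact_force": force on the tool from outside, world axes, zero at the start; "wrist_torque": the same for the moment, N m; "grip_width": opening from 0.0 (shut) to 1.0 (fully open).
Only numpy, scipy, OpenCV 4.12 (cv2) and the standard library are available. Lean on these libraries where they do the work, as an engineer would, in place of code of your own. Each camera call takes 0.05 s, during which the arm holds its last target. There are 200 camera calls.

## Working session

There is one attempt and no reset: what is moved stays moved. The work goes in short steps, each a Python script; the robot and the scene stay as the last script left them, time stands still between calls to the robot, and variables do not carry over. Pictures are saved under pics/ and viewed, on a budget of 10 in all, crops included, one or two more only if the job needs it, and the job is handed in when it is done.

```bash
ls; mkdir -p pics; cat > h.py <<'E'
import numpy as np, cv2
from cell import robot, grip, kin, viewer
from scipy.spatial.transform import Rotation as Rn
def save(n,a): cv2.imwrite(f'pics/{n}.png',a[:,:,::-1])
def look(cam,names,img=None):
    i=viewer.camera_info(cam); R=np.array(i['R']);t=np.array(i['t']);K=np.array(i['camera_matrix'])
    im=viewer.read_camera(cam)
    out={}
    for n in names:
        out[n]=[]
        for d in viewer.pinpoint(n,cam):
            c=np.array(d['at']);w=R.T@(c-t);p=K@c
            out[n].append((d['confidence'],w,p[:2]/p[2]))
            print(cam,n,round(d['confidence'],2),w.round(1),(p[:2]/p[2]).round(0),{k:v for k,v in d.items() if k not in('confidence','at')})
    if img: save(img,im)
    return im,out
E
python3 - <<'E'
from h import *
s=robot.observe();print(s)
a,_=look('scene',['massager','hook_seat','turn_knob','dish'])
b,_=look('top',['massager','hook_seat','turn_knob','dish'])
save('a',cv2.resize(np.vstack([a,b]),(800,600)) if 0 else a);save('b',b)
print(Rn.from_rotvec(s['tcp_rot']).as_matrix().round(2), robot.observe()['t'])
E
```

```text
pics
{'t': 0.0, 'joints': array([ 1.13499919,  0.46837937, -0.0116097 ,  1.60360079,  0.00603453,
        1.07141267, -0.05632344]), 'joint_velocities': array([-1.14910379e-04,  1.33097923e-04, -1.30583681e-04, -8.85112333e-04,
       -7.48561809e-05,  1.30956364e-03, -6.74108722e-04]), 'joint_torque': array([ 2.47389908e-04, -5.20570636e+01, -1.21771975e-02, -2.43746692e+01,
       -5.65856765e-02,  1.73137273e-02,  1.86434181e-04]), 'tcp_pos': array([ 248.51153667, -599.99207811,  213.6483979 ]), 'tcp_rot': array([ 2.00613825,  0.40091589, -2.00714327]), 'contact_force': array([ 0.32942947, -0.82522174, -0.8317284 ]), 'wrist_torque': array([ 0.01206778, -0.00496261,  0.01410273]), 'grip_width': 0.9977489894163751}
scene massager 0.74 [ 5.855e+02 -3.329e+02  3.000e-01] [162. 222.] {}
scene massager 0.7 [ 780.7 -311.3    5.1] [184. 290.] {}
scene massager 0.61 [ 6.347e+02 -2.099e+02  6.000e-01] [212. 226.] {}
scene hook_seat 0.6 [615.6 -20.4 176.4] [282. 168.] {}
scene turn_knob 0.57 [637.5  81.4 202.4] [329. 159.] {}
scene dish 0.9 [539.3  72.4   7.6] [301. 170.] {}
top massager 0.95 [ 632.3 -214.6   -1.2] [317. 188.] {}
top massager 0.77 [ 587.7 -328.6    1.2] [364. 205.] {}
top hook_seat 0.91 [615.8 -15.5 173.1] [231. 193.] {}
top turn_knob 0.79 [637.3  79.  198. ] [183. 182.] {}
top dish 0.57 [532.3  75.5   3.6] [198. 232.] {}
[[-0.    0.38 -0.92]
 [ 0.   -0.92 -0.38]
 [-1.   -0.    0.  ]] 0.5
```

View pics/a.png

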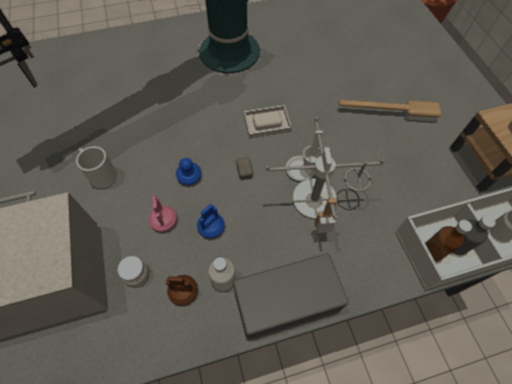

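View pics/b.png

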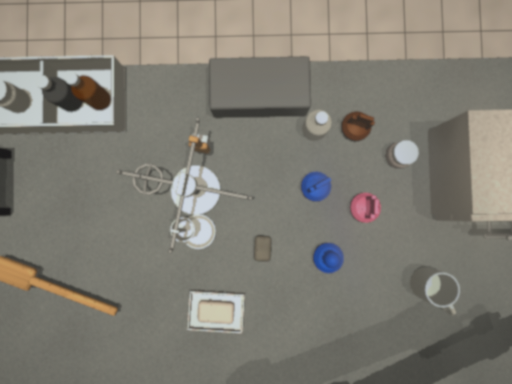

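The blue loop massager is at scene (210,222) and top (316,186), so about (633,-212). The ball look-alike is at scene (188,172). The empty hook points along about -102° and ends at top (252,197). The dish lies on the -x side of the axis, at top (198,232). I'll take a closer look with the wrist camera.

```bash
cat >> h.py <<'E'
def down(a):
    x=np.array([0,0,-1.]);y=np.array([np.cos(a),np.sin(a),0]);return Rn.from_matrix(np.c_[x,y,np.cross(x,y)]).as_rotvec()
E
python3 - <<'E'
from h import *
for n,p in [('knob',(637,80,189)),('knobhi',(637,80,260)),('mass',(633,-212,87)),('pre',(467,75,210)),('view',(560,0,420))]:
  for d in (-102,78,-177,3,-45,45,135):
    q=kin.ik(p,down(np.radians(d))); print(n,d,None if q is None else np.round(q,2))
i=viewer.camera_info('wrist');s=robot.observe()
R=np.array(i['R']);c=-R.T@np.array(i['t']);T=Rn.from_rotvec(s['tcp_rot'])
print('cam in tcp',T.inv().apply(c-s['tcp_pos']),'axes',(R@T.as_matrix()).round(2))
E
```

```text
knob -102 [ 0.1   0.52 -0.39  1.63  0.22  1.04 -2.13]
knob 78 [ 0.4   0.64 -0.84  1.61  0.52  1.13  0.79]
knob -177 [ 0.61  0.93 -1.33  1.59  0.91  1.36  2.36]
knob 3 [ 0.31  0.59 -0.69  1.61  0.41  1.09 -0.44]
knob -45 [ 0.2   0.55 -0.53  1.62  0.31  1.06 -1.2 ]
knob 45 [ 0.36  0.62 -0.78  1.61  0.47  1.11  0.25]
knob 135 [ 0.61  0.93 -1.33  1.59  0.91  1.36  1.52]
knobhi -102 [ 0.14  0.46 -0.44  1.55  0.21  1.18 -2.12]
knobhi 78 [ 0.38  0.55 -0.81  1.54  0.41  1.23  0.87]
knobhi -177 [ 0.6   0.82 -1.32  1.52  0.8   1.43  2.43]
knobhi 3 [ 0.32  0.52 -0.71  1.54  0.35  1.21 -0.4 ]
knobhi -45 [ 0.24  0.49 -0.58  1.55  0.28  1.19 -1.18]
knobhi 45 [ 0.36  0.54 -0.78  1.54  0.39  1.22  0.31]
knobhi 135 [ 0.6   0.82 -1.32  1.52  0.8   1.43  1.59]
mass -102 [ 0.31  0.64 -0.06  1.64  0.04  0.86 -1.54]
mass 78 [ 0.68  0.73 -0.6   1.62  0.48  0.95  1.27]
mass -177 [ 0.11  0.64  0.24  1.66 -0.18  0.86 -2.67]
mass 3 [ 0.54  0.68 -0.39  1.63  0.31  0.9   0.09]
mass -45 [ 0.43  0.65 -0.23  1.63  0.18  0.88 -0.65]
mass 45 [ 0.63  0.71 -0.52  1.62  0.42  0.93  0.75]
mass 135 [ 1.02  1.14 -1.34  1.5
[... 175 characters left out ...]
6]
pre 3 [ 0.48  0.28 -0.81  1.99  0.25  0.97 -0.4 ]
pre -45 [ 0.41  0.26 -0.73  1.99  0.21  0.97 -1.21]
pre 45 [ 0.55  0.31 -0.9   1.98  0.29  0.98  0.29]
pre 135 [ 0.8   0.51 -1.3   1.97  0.56  1.09  1.62]
view -102 [ 0.34  0.22 -0.48  1.51  0.1   1.43 -1.93]
view 78 [ 0.58  0.28 -0.81  1.5   0.2   1.45  1.13]
view -177 [-1.08  0.37  1.37  1.59 -0.36  1.48 -2.77]
view 3 [ 0.49  0.25 -0.67  1.51  0.15  1.44 -0.14]
view -45 [ 0.42  0.23 -0.59  1.51  0.13  1.44 -0.96]
view 45 [ 0.54  0.26 -0.75  1.5   0.18  1.45  0.57]
view 135 [ 0.86  0.46 -1.31  1.49  0.45  1.53  1.92]
cam in tcp [-171.83698578    0.36396858  -76.62347885] axes [[-0.    1.   -0.  ]
 [-0.27  0.    0.96]
 [ 0.96  0.    0.27]]
```

```bash
python3 - <<'E'
from h import *
robot.movep((590,-200,270),down(np.radians(60)))
a,_=look('wrist',['massager'])
robot.movep((620,60,330),down(np.radians(78)))
b,_=look('wrist',['hook_seat','turn_knob','dish'])
b,_=look('wrist',['hook_seat','turn_knob','dish'])
save('c',np.hstack([cv2.resize(a,(400,300)),cv2.resize(b,(400,300))])); save('ma',a)
print(robot.observe()['t'])
E
```

```text
wrist massager 0.92 [ 779.5 -311.3    1.6] [258. 307.] {}
wrist massager 0.64 [ 633.7 -210.2    1.1] [268. 192.] {}
wrist massager 0.56 [ 5.83e+02 -3.30e+02 -1.00e-01] [174. 204.] {}
wrist hook_seat 0.9 [613.5 -23.4 177.6] [177. 192.] {}
wrist turn_knob 0.6 [635.3  76.1 201.6] [281. 199.] {}
wrist dish 0.83 [536.3  73.4   5.3] [256.  94.] {}
wrist hook_seat 0.87 [610.5 -20.8 175.2] [178. 188.] {}
wrist turn_knob 0.92 [635.8  76.1 199.8] [280. 199.] {}
wrist dish 0.76 [535.6  76.5   3.7] [258.  94.] {}
3.9583
```

View pics/c.png

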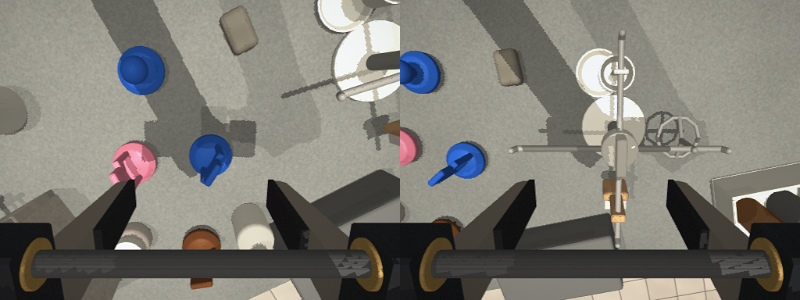

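The left half shows the massager at about (210,160) with its tab leaning toward (210,180). In the right half the empty rod runs left from the hub, tip (512,149). The dish is at (600,72) and the hub at (620,150). Next I grip the wing and turn it with joint 7 only.

```bash
python3 - <<'E'
from h import *
P=np.array([636.3,77.5])
a=np.radians(76.8)
robot.movep((*P,262),down(a)); grip(0.6)
robot.servo_line((*P,189),feed=80)
grip(0,20)
s=robot.observe();print(s['tcp_pos'],s['grip_width'],s['contact_force'],s['wrist_torque'])
q=np.array(s['joints'])
for f in np.linspace(0,1,5)[1:]:
    g=q.copy(); g[6]-=f*np.radians(75.4); robot.goto_joints(g)
s=robot.observe();print(s['t'],s['tcp_pos'],s['contact_force'],s['wrist_torque'],np.round(s['joints'],2))
look('top',['hook_seat','turn_knob','dish'],'d')
look('scene',['hook_seat','turn_knob','dish'])
E
```

```text
[636.42837108  78.01376252 189.04143458] 0.12813591090313614 [ 1.01552392  1.59679084 -0.65841485] [ 0.30893652 -0.35502774 -0.07846569]
8.4667 [634.41159765  76.41952922 189.01095202] [-8.50901493 -4.7133367   6.92271753] [-1.03628455  1.56794196 -0.12255886] [ 0.31  0.58 -0.68  1.62  0.41  1.09 -0.46]
top hook_seat 0.45 [632.3  79.1 197. ] [183. 185.] {}
top turn_knob 0.6 [630.4  78.3 197.9] [183. 185.] {}
top dish 0.73 [532.9  74.4  10.1] [198. 231.] {}
scene hook_seat 0.71 [535.7  72.4 177.2] [308. 132.] {}
scene turn_knob 0.78 [636.1  80.7 205.7] [328. 158.] {}
```

```bash
python3 - <<'E'
from h import *
grip(0.6); s=robot.observe(); print(s['contact_force'])
p=s['tcp_pos']; robot.servo_line((p[0],p[1],262),feed=150)
robot.movep((600,50,330),down(np.radians(60)))
for k in range(3): im,_=look('wrist',['hook_seat','turn_knob','dish'])
save('e',im)
look('top',['hook_seat','turn_knob','dish'])
look('scene',['hook_seat','turn_knob','dish'])
print(robot.observe()['t'])
E
```

```text
[-0.02728599 -0.16668208 -0.00802833]
wrist hook_seat 0.73 [535.7  74.2 178.8] [246. 111.] {}
wrist turn_knob 0.72 [635.5  74.7 200.4] [300. 207.] {}
wrist dish 0.75 [537.2  75.    4.1] [251. 108.] {}
wrist hook_seat 0.6 [533.5  73.8 175.8] [244. 109.] {}
wrist turn_knob 0.67 [636.   79.7 200.5] [304. 205.] {}
wrist dish 0.93 [539.   74.3   4.1] [251. 110.] {}
wrist dish 0.42 [ 633.  -208.6    3. ] [128. 252.] {}
wrist hook_seat 0.98 [536.2  72.4 178.3] [244. 112.] {}
wrist turn_knob 0.85 [635.7  77.5 204.1] [302. 206.] {}
wrist dish 0.86 [540.  75.   5.] [251. 110.] {}
top turn_knob 0.64 [629.8  76.3 196.9] [184. 186.] {}
top dish 0.98 [532.3  77.2   6.5] [197. 232.] {}
scene turn_knob 0.7 [637.2  80.  204.3] [328. 158.] {}
scene dish 0.87 [537.4  73.4  10.4] [301. 169.] {}
12.225
```

View pics/e.png

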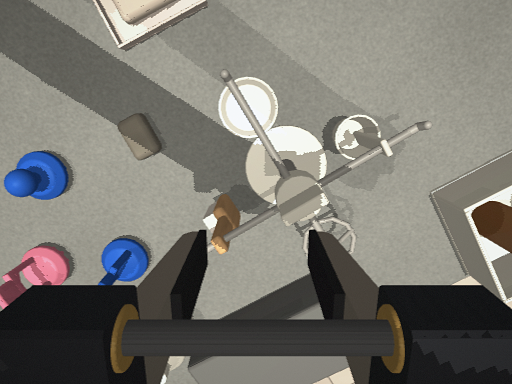

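The empty rod now runs over the dish, tip at (226,76) and dish at (248,108). The networks put the seat within about 4 mm of the dish. Next I check the rod line and go look straight down on the massager.

```bash
cat >> h.py <<'E'
def back(cam,px,z):
    i=viewer.camera_info(cam); R=np.array(i['R']);t=np.array(i['t']);K=np.array(i['camera_matrix'])
    c=-R.T@t; d=R.T@np.linalg.solve(K,np.array([*px,1.])); return c+d*(z-c[2])/d[2]
E
python3 - <<'E'
from h import *
for px,z in [((226,76),182),((250,118),170),((285,171),170),((299,198),217)]: print(px,back('wrist',px,z).round(1))
robot.movep((690,-245,240),down(np.radians(60)))
im,o=look('wrist',['massager'])
g=viewer.silhouettes('massager','wrist')
for d in g:
    ys,xs=np.nonzero(d['mask']); print(d['confidence'],xs.mean(),ys.mean(),xs.min(),xs.max(),ys.min(),ys.max(),im[d['mask']].mean(0))
    if im[d['mask']].mean(0)[2]>100: 
        c=int(xs.mean()),int(ys.mean())
y0=max(0,c[1]-75);x0=max(0,c[0]-100)
print(x0,y0)
save('f',cv2.resize(im[y0:y0+150,x0:x0+200],None,fx=4,fy=4))
print(robot.observe()['t'])
E
```

```text
(226, 76) [501.3  74.5 182. ]
(250, 118) [544.   74.1 170. ]
(285, 171) [606.2  78.3 170. ]
(299, 198) [623.2  78.8 217. ]
wrist massager 0.93 [ 7.782e+02 -3.112e+02 -3.000e-01] [245. 247.] {}
wrist massager 0.62 [ 5.814e+02 -3.306e+02 -3.000e-01] [148. 123.] {}
wrist massager 0.57 [ 633.5 -209.2    0.7] [257. 110.] {}
0.98 243.4748447204969 264.1447204968944 217 272 229 303 [109.79006211  67.36863354  40.54782609]
0.96 141.45263437998935 125.0926024481107 100 178 93 156 [196.83634912 120.01649814 137.19850985]
0.81 257.3556653288052 113.8326644025934 226 289 82 146 [ 52.59370176 105.64217351 198.65884532]
157 38
13.6
```

View pics/f.png

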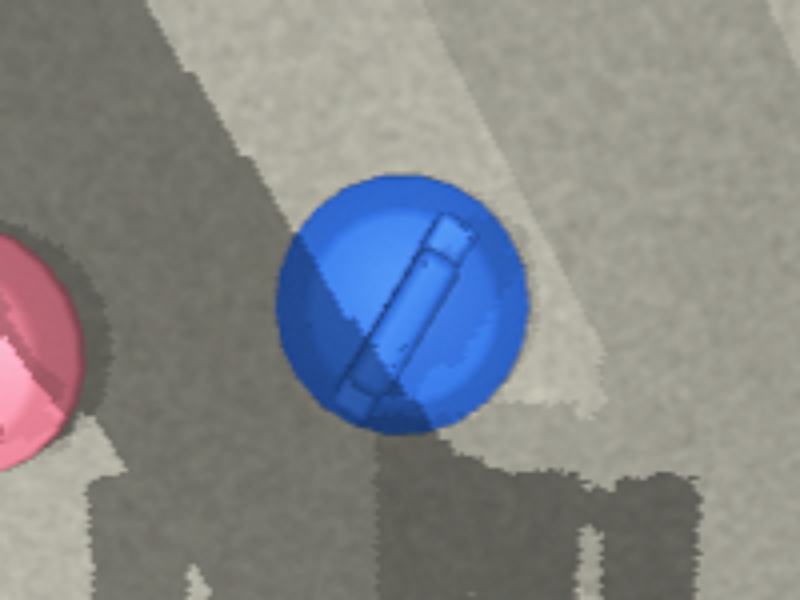

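```bash
python3 - <<'E'
from h import *
f=lambda u,v: (157+u/4,38+v/4)
A=back('wrist',f(438,254),114);B=back('wrist',f(372,382),114)
print(A.round(1),B.round(1),((A+B)/2).round(1),np.linalg.norm(A-B))
print(back('wrist',f(403,305),0).round(1))
v=A-B; yaw=np.arctan2(v[1],v[0]); print(np.degrees(yaw))
for k in (-90,90):
  a=yaw+np.radians(k); print(np.degrees(a),kin.ik(((A+B)/2*[1,1,0]+[0,0,87]),down(a)))
E
```

```text
[ 628.8 -198.3  114. ] [ 645.1 -224.1  114. ] [ 637.  -211.2  114. ] 30.47218509408901
[ 638.2 -212.     0. ]
122.3501324124996
32.350132412499605 [ 0.73394312  0.76634654 -0.6943502   1.60210155  0.56281191  0.98215844
  0.42128948]
212.35013241249962 [-0.48925368  1.11057623  1.33295893  1.69009718 -1.12522616  1.30523686
 -1.49259695]
```

```bash
python3 - <<'E'
from h import *
C=np.array([635.5,-210.8]);a=np.radians(32.35)
grip(0.65)
robot.movep((*C,150),down(a))
robot.servo_line((*C,87),feed=100)
grip(0,25)
s=robot.observe();print(s['tcp_pos'],s['grip_width'],s['contact_force'])
robot.servo_line((*C,209),feed=120)
robot.hold(.2)
s=robot.observe();print(s['t'],s['tcp_pos'],s['grip_width'],s['contact_force'])
u=np.array([np.cos(np.radians(182.1)),np.sin(np.radians(182.1))]);pre=np.array([637,78.5])+165*u
robot.servo_line((500,-90,209),feed=200,rotation=down(np.radians(15)))
robot.servo_line((*pre,209),feed=200,rotation=down(np.radians(2.1)))
robot.hold(.3)
s=robot.observe();print(s['t'],s['tcp_pos'],Rn.from_rotvec(s['tcp_rot']).as_matrix().round(3),s['contact_force'],s['joints'].round(2))
im,_=look('scene',['massager','hook_seat','dish'])
w,_=look('wrist',['massager','hook_seat','dish'])
save('g',np.hstack([cv2.resize(im[60:240,200:440],(400,300)),cv2.resize(w,(400,300))]))
print(robot.observe()['t'])
E
```

```text
[ 635.53498183 -210.77387453   87.04518237] 0.10845659648128006 [-0.34686831  0.57756023  0.77100198]
17.4083 [ 635.19064433 -210.71364103  208.20321915] 0.11259221747392938 [-0.19075181 -0.53448112 -0.68021691]
19.7417 [472.2491193   71.74310278 208.93424013] [[-0.     0.999  0.035]
 [-0.     0.035 -0.999]
 [-1.    -0.     0.   ]] [ 0.38663625 -0.32733669 -0.51817294] [ 0.51  0.3  -0.84  1.98  0.27  0.98 -0.43]
scene massager 0.97 [ 586.3 -329.6   -1.4] [164. 222.] {}
scene massager 0.76 [ 781.3 -313.7    1.9] [183. 291.] {}
scene massager 0.62 [472.3  71.7 122.2] [297. 127.] {}
scene massager 0.17 [534.4  74.9 176.3] [309. 132.] {}
scene hook_seat 0.69 [536.9  73.7 177.9] [308. 132.] {}
scene dish 0.98 [536.8  74.6   8.2] [301. 169.] {}
wrist massager 0.95 [470.5  73.3 126.4] [255. 200.] {}
wrist hook_seat 0.73 [534.1  74.6 175.6] [353. 224.] {}
wrist dish 0.92 [540.4  78.4   4.3] [317. 168.] {}
20.1417
```

View pics/g.png

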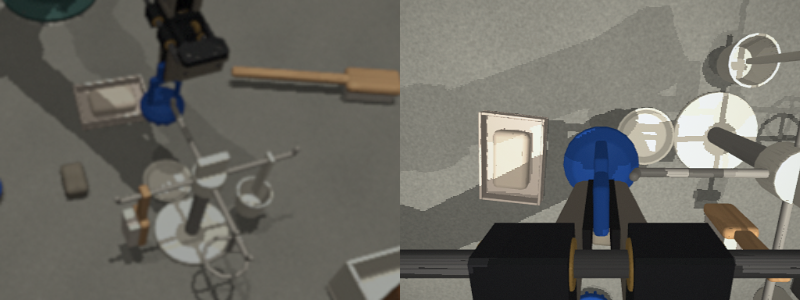

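The massager is held upright at scene (160,100) and right-half (600,160), in line with the rod, with its loop facing the rod's tip at (635,173). Now I insert and lower it.

```bash
python3 - <<'E'
from h import *
u=np.array([np.cos(np.radians(182.1)),np.sin(np.radians(182.1))]);ax=np.array([637,78.5])
for r in (145,120,101):
    robot.servo_line((*(ax+r*u),209),feed=60); s=robot.observe();print(r,s['tcp_pos'].round(1),s['contact_force'].round(2))
f0=s['contact_force'][2]
for z in (196,191,189,188,187,186,185.5):
    robot.servo_line((*(ax+101*u),z),feed=25); s=robot.observe();print(z,s['tcp_pos'].round(1),s['contact_force'].round(2))
    if abs(s['contact_force'][2]-f0)>2: break
im,_=look('scene',['massager','hook_seat','dish'])
w,_=look('wrist',['massager','hook_seat'])
save('i',np.hstack([cv2.resize(im[60:240,200:440],(400,300)),cv2.resize(w,(400,300))]))
print(robot.observe()['t'])
E
```

```text
145 [492.2  73.4 208.8] [-0.07  0.1  -0.39]
120 [517.   74.3 208.8] [-0.92  0.68 -0.57]
101 [536.1  74.9 208.8] [-0.37 -0.75 -1.95]
196 [536.1  74.8 196. ] [-0.42 -0.38 -0.05]
191 [535.9  74.7 190.8] [ 0.91  0.29 -1.22]
189 [536.   74.8 188.9] [0.31 0.2  0.22]
scene massager 0.83 [ 585.7 -332.5    4.2] [162. 221.] {}
scene massager 0.69 [ 782.  -313.6    1.6] [183. 291.] {}
scene massager 0.67 [533.5  81.2 104.1] [307. 148.] {}
scene hook_seat 0.76 [533.9  72.7 173.1] [307. 133.] {}
scene dish 0.56 [536.7  73.7   9.6] [301. 169.] {}
wrist massager 0.62 [534.5  78.2 103.4] [255. 196.] {}
wrist hook_seat 0.62 [534.2  75.7 176.3] [253. 234.] {}
23.275
```

View pics/i.png

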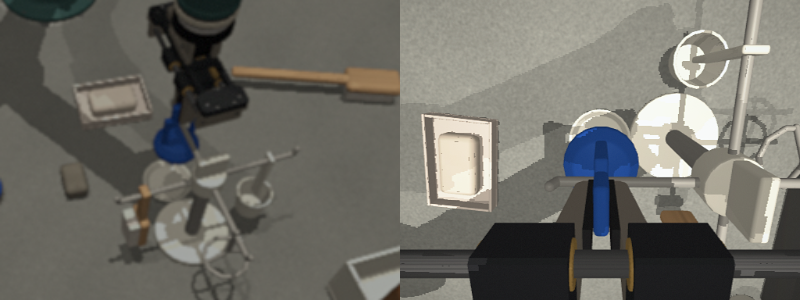

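The rod passes through the loop: its tip shows at (550,183) beyond the massager. That stop came from force noise, so I keep lowering.

```bash
python3 - <<'E'
from h import *
u=np.array([np.cos(np.radians(182.1)),np.sin(np.radians(182.1))]);ax=np.array([637,78.5])
p=ax+101*u
for z in (188,187.3,186.6,186,185.4,184.8):
    robot.servo_line((*p,z),feed=15); robot.hold(.15)
    f=robot.observe()['contact_force'];print(z,f.round(2))
    if f[2]>3: break
grip(0.3); robot.hold(.4)
s=robot.observe();print(s['tcp_pos'],s['contact_force'].round(2),s['grip_width'])
robot.servo_line((*p,250),feed=50)
robot.servo_line((*(ax+190*u),330),feed=200)
robot.hold(1)
im,_=look('scene',['massager','hook_seat','dish','turn_knob'])
w,_=look('wrist',['massager','hook_seat','dish'])
save('j',np.hstack([cv2.resize(im[60:240,200:440],(400,300)),cv2.resize(w,(400,300))]))
print(robot.observe()['t'])
E
```

```text
188 [ 0.36 -0.07 -0.06]
187.3 [ 0.6  -0.65 -1.33]
186.6 [-0.23  0.68  2.04]
186 [-2.25 -0.48  5.93]
[536.07229781  74.81669464 185.98513178] [-0.34  0.95 -0.69] 0.29413380283332163
scene massager 0.83 [533.2  76.5  96.5] [305. 150.] {}
scene massager 0.83 [ 777.2 -311.8    4.9] [183. 289.] {}
scene massager 0.61 [ 581.  -328.8    1.8] [163. 219.] {}
scene hook_seat 0.56 [536.3  71.5 176.2] [307. 133.] {}
scene dish 0.74 [540.6  74.8   8.8] [302. 170.] {}
scene turn_knob 0.6 [633.5  80.8 203.5] [328. 157.] {}
wrist massager 0.6 [533.5  76.3 101.1] [329. 166.] {}
wrist hook_seat 0.88 [536.3  73.4 174.5] [346. 182.] {}
wrist dish 0.92 [539.6  75.2   4.7] [319. 154.] {}
wrist dish 0.46 [534.1  79.4  99.7] [329. 163.] {}
29.3583
```

View pics/j.png

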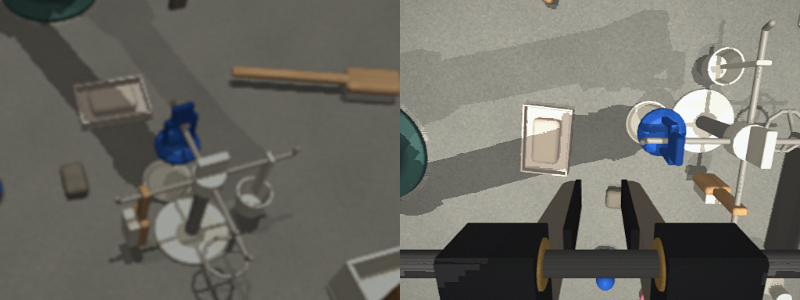

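It hangs on the rod over the dish, at right-half (662,132), and the gripper is clear. I check for swing, then hand in.

```bash
python3 - <<'E'
from h import *
g=[]
for k in range(6):
    im=viewer.read_camera('wrist').astype(int)[100:260,250:420]
    m=(im[...,2]>im[...,0]+60); ys,xs=np.nonzero(m); print(m.sum(),xs.mean().round(2),ys.mean().round(2)); robot.hold(.25)
s=robot.observe();print(s['t'],s['contact_force'].round(2),s['grip_width'])
robot.job_done()
E
```

```text
3075 88.08 71.98
3077 88.07 71.98
3075 88.07 71.96
3075 88.07 71.96
3077 88.05 71.96
3076 88.06 71.96
31.1583 [-0.25  0.8  -0.29] 0.3013388858110433
the job is handed in; nothing more can be done
```

I turned the rack about 75° clockwise by its wing, so the empty hook stood over the drip dish. I then hung the blue loop massager on that hook by its loop and let go. The job was handed in at about 31 s of the 58 s allowed; no verdict was reported.

- **Hook over dish:** the last camera measurements put the hook seat 3 to 6 mm from above the dish's centre (limit 25 mm). It was also within about 6 mm before the massager was hung.
- **Massager position:** it hangs about 6 to 8 mm from above the dish's centre (limit 35 mm).
- **Seat height in the loop:** the two cameras disagree a little. The wrist camera puts the seat about 73 mm above the massager's underside, the scene camera about 80 mm. Both are inside the 64 to 82 mm window. The loop touched the rod at the expected height.
- **Still and released:** the massager showed no visible motion over the last 1.5 s. The gripper is clear of everything, and the force readings are only noise.
- **Uprightness:** I judged this by eye from the pictures and did not measure the angle.
- **False stop:** the first lowering stopped early on force noise, and the second went on to real contact.

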